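# Pin the saucer jigger's template arm into its yoke

### The arm

A 6-joint arm with a two-finger parallel gripper is mounted at the origin on the work surface. World frame = base frame: x ahead of the robot, y to its left, z up, the work surface at z = 0. Lengths are in m, angles in rad, forces in N, time in s.
With the tool pointing down it reaches from about 0.325 to 0.75 m from the base axis. Payload 7.6 kg.
Tool frame: the origin (TCP) lies at the very end of the fingers, on their centre line; the grasp point (between the pads) lies 19 mm behind it (bot.grasp_offset is the distance from the TCP to the grasp point, in m); z points along the fingers, y is the direction in which the jaws open and shut (so a half turn about z gives the same grasp; the last joint's range is limited). The gripper opens to 85 mm and grips with 20 to 120 N. Pads are 22 mm wide; open, the fingers measure 114 mm over their backs; the gripper's body (76 mm by 85 mm) begins 54 mm behind the grasp point. The pads swing forward as they close: fully open they stand 13 mm farther back than shut.
Start: joints at [-1.317, 0.052, 1.401, -0, 1.689, -0.07], TCP at [0.167, -0.498, 0.231] pointing down, gripper open.
Joint ranges: [-2.9, 2.9], [-0.91, 2.17], [0.12, 2.37], [-1.06, 4.2], [0.26, 2.73], [-2.93, 2.93]. Speed limits (rad/s): [2.57, 2.57, 3.01, 3.14, 3.14, 3.14].

### API

Orientations are given as a unit quaternion [w, x, y, z].
In Python, from rig import bot gives the robot as it stands. The module is installed in compiled form; this text tells all that it offers.
- The arm moves only by the tool servo_tool, never from a script. Its argument "increments" is a list of rows, each a list of 5 numbers: the shift along the tool's x, y, z in cm, then the turn about the tool's z in rad, then the finger opening in cm, from 0 to 8.54. A call has 1 to 10 rows; each row shifts and turns the pose as measured when the row begins, along the tool's axes as they then stand; what a row does not reach is not made up. A row lasts 1/10 s, in which the tool goes at most 50 mm and 8.59 degrees, less where a joint would pass 70% of its speed; a pose out of reach is approached as far as the arm can. A call with a gripper value outside its range is refused whole. The fingers move at their own pace and stop on an object; "newtons" is the grip in N (left out, the last holds). Time passes only in rows, so rows that do not move let the fingers close. It gives the time, the measured TCP pose, the force and the opening at its end, in the units of the state.
- bot.get_obs(): the state, without advancing time (a new reading comes with each control period).
- bot.grab_frame(name): name is "scene" or "top" or "wrist"; returns the picture (480x640x3 uint8, red, green, blue); there is no depth.
- bot.camera_model(name): a dict with "mtx" (3x3 intrinsics, pixels), "position" and "rotation" of the camera in the world. Camera axes: x right, y down, z forward; pixel columns grow to the right and rows downward; lengths in m; the calibration is good to about 2 mm. A picture is of the moment at which its call begins: read the wrist's pose just before it. camera_model takes no time and is no camera call; for the wrist camera it gives the pose at the moment of the call.
- bot.job_done(): hands the job in, once; it reports no verdict.
The state is a dict: "time_s": time; "joints": joint angles; "joint_velocities": joint speeds; "tau": joint torques, N m; "position": TCP position; "ee_rot": TCP orientation; "force": force on the tool from outside, world axes, zero at the start; "torque": the same for the moment, N m; "finger_gap": finger opening in m.
Only numpy, scipy, OpenCV 4.12 (cv2) and the standard library are available. Lean on these libraries where they do the work, as an engineer would, in place of code of your own. Each camera call takes 0.05 s, during which the arm holds its last target.

### The job

Get the saucer jigger ready for work: swing its steel template arm by the red post home between the two ears of the yellow yoke, right up to its stop, then take the orange-headed locking pin from its wooden block and pass it down through the upper ear, the arm's eye and the lower ear until its collar sits flush on the yoke, and let go. The yoke is never clamped in quite the same place, so feel for its hole and ease the pin in without forcing it, and leave the other things on the bench where they are.

Things in the scene. Friction and masses are not known exactly. Their poses are not given: they have to be found in the camera images.
- jigger: Bench jigger, fixed: green bed plate 150 (x) x 410 (y) x 16 mm with hinge pillar, wheel head with plaster saucer mould, template arm and yellow yoke. Origin on the bench below the MIDDLE of the yoke's adjustment; z up; +y runs to the hinge axis, 260 mm away; the arm opens towards -x. The pin must never press on any part of it with over 40 N.
- yoke_mid (a point): Point fixed to the jigger, 94 mm above the bench at the height of the upper ear's top face, in the MIDDLE of the yoke's adjustment. The yoke is clamped (and stays) anywhere within 16 mm either way of it along the jigger's y, and NO reading tells where: both bores (round, upright, 13.8 mm, in one line) lie at jigger x = 0, y = -16 to +16 mm.
- yoke_gap (a point): Point straight below yoke_mid at the height of the lower ear's top, 70 mm. Ears are level, 44 (x) x 120 (y) x 10 mm: lower at heights 60-70 mm, upper 84-94 mm; each reaches 46 mm from its bore towards +y, 22 mm either way in x. The gap is open on these three sides; a web closes it 60 mm from the bore on the -y side. Below the lower ear it is free down to 32 mm above the bench.
- hinge (a point): Top centre of the hinge pillar, on the arm's vertical hinge axis, 126 mm above the bench.
- swing (a joint): Swing of the template arm (rad): 0 with its eye in line with the bores, growing as it opens towards the jigger's -x (at most 0.9). The hard stop is just beyond, at -0.009 (eye 2.3 mm past the bore line); the pin's tapered nose then draws the arm back. Hinge friction 1 N m (about 6 N at the post); it stays where left. Steel, 0.8 kg; bar 34 wide, 10 mm thick, underside 72 mm above the bench.
- swing_post (a point): Centre of the top of the red round upright post on the arm, 18 mm in diameter, 44 mm tall (82 to 126 mm above the bench), 165 mm from the hinge axis; grip it from above; it may turn within the grip as the arm swings.
- swing_eye (a point): Centre of the upper face (82 mm above the bench) of the arm's eye, 260 mm from the hinge axis. The eye is a slot through the 10 mm thick, 44 mm wide end of the arm: 14.4 mm wide across the arm and 48 mm long along it, so the yoke's adjustment never takes it off the bore.
- pin: The locking pin, 130 g, origin at its tip, z along the pin towards the head. From the tip: a tapered nose from 7 mm to 12 mm diameter over 14 mm, shank 12 mm up to 50 mm, a round collar 22 mm across from 50 to 54 mm, then an orange head from 54 to 92 mm: a block 16 mm thick along the pin's own x and 30 mm wide along its y. Starts hanging by its collar in its block.
- pin_collar (a point): On the pin's axis at the underside of its collar, 50 mm above the tip; 94 mm above the bench when the pin is fully home.
- pin_block: Fixed light wooden block 70 x 70 x 60 mm, origin at the centre of its underside, with an upright 15 mm hole through its centre; the pin starts in the hole.
- jar: Bystander: the squat jar with a blue lid (66 mm across, 85 mm tall); leave it where it is.
- mug1: Bystander: a white mug (76 mm across, 95 mm tall); leave it where it is.
- mug2: Bystander: another white mug (76 mm across, 95 mm tall); leave it where it is.
- brush: Bystander: the blue brush lying on the bench; leave it where it is.
- spatula: Bystander: the spatula lying on the bench; leave it where it is.
- saucer: Bystander: the terracotta saucer (110 mm across); leave it where it is.
- template: Bystander: the spare brass template (100 x 45 x 6 mm) lying flat; leave it where it is.
Not all that is in view belongs to the job. Leave any blue or turquoise look-alike of the pin alone.

How it is judged:
By the outcome, as a careful person would: the job done as asked, in the order asked, and still so for the second after the job is handed in, with the robot touching nothing.
It also fails if it takes over 72 s, if anything falls off the work surface, if the arm or the gripper's body presses on something with over 40 N, if the wrist force passes 120 N, or if a joint passes its speed limit or range.

## Working session

There is one attempt and no reset: what is moved stays moved. The work goes in short steps, Python scripts to look and compute and a tool call to move; the robot and the scene stay as the last step left them, time stands still between calls to the robot, and variables do not carry over. Pictures are saved under pics/ and viewed, and the job is handed in when it is done.

Besides the shell and the picture viewer there is one more tool, called after "Emit:" as name(argument=value, ...), one argument or row to a line, values as JSON. servo_tool: Moves the arm, as the interface text tells. Its arguments: {"type":"object","properties":{"increments":{"type":"array","items":{"type":"array","items":{"type":"number"}}},"newtons":{"type":"number"}},"required":["increments"]}

```bash
mkdir -p pics; python3 - <<'E'
from rig import bot
import cv2
o=bot.get_obs()
print(o)
for n in("scene","top","wrist"):
    m=bot.camera_model(n); f=bot.grab_frame(n)
    cv2.imwrite(f"pics/{n}0.png",f[:,:,::-1]); print(n,m)
E
```

```text
{'time_s': 0.0, 'joints': array([-1.31731900e+00,  5.28326144e-02,  1.40172674e+00,  2.56803310e-05,
        1.68865163e+00, -7.02993131e-02]), 'joint_velocities': array([ 6.31464392e-04, -2.13125358e-03,  1.02458078e-03, -1.01956509e-03,
        6.15747734e-05,  1.20027251e-04]), 'tau': array([ 1.47777871e-05, -3.81667256e+01, -3.60184193e+01, -2.24476651e-05,
        6.20261620e-03,  2.93093353e-05]), 'position': array([ 0.16697806, -0.49740602,  0.23047361]), 'ee_rot': array([-8.06942234e-04,  9.86924115e-01,  1.61183549e-01, -6.13084043e-05]), 'force': array([-0.70577413, -0.15952667,  0.33742192]), 'torque': array([-0.01294772,  0.0398777 , -0.00640462]), 'finger_gap': 0.085515326947993}
scene {'mtx': array([[613.72031602,   0.        , 318.85475147],
       [  0.        , 613.72031602, 241.65380331],
       [  0.        ,   0.        ,   1.        ]]), 'position': array([1.12592552, 1.01949748, 1.16819673]), 'rotation': array([-0.10884149,  0.26777242,  0.87356521, -0.39158051])}
top {'mtx': array([[622.1930706 ,   0.        , 310.64280532],
       [  0.        , 622.1930706 , 226.81541905],
       [  0.        ,   0.        ,   1.        ]]), 'position': array([0.28373681, 0.045117  , 1.81247053]), 'rotation': array([-0.04665804,  0.71566685, -0.69535614,  0.04608505])}
wrist {'mtx': array([[368.90726438,   0.        , 320.19961078],
       [  0.        , 368.90726438, 241.98369621],
       [  0.        ,   0.        ,   1.        ]]), 'position': array([ 0.24345789, -0.47161825,  0.37279232]), 'rotation': array([ 0.12841568,  0.80162883, -0.57640204, -0.09306624])}
```

View pics/scene0.png

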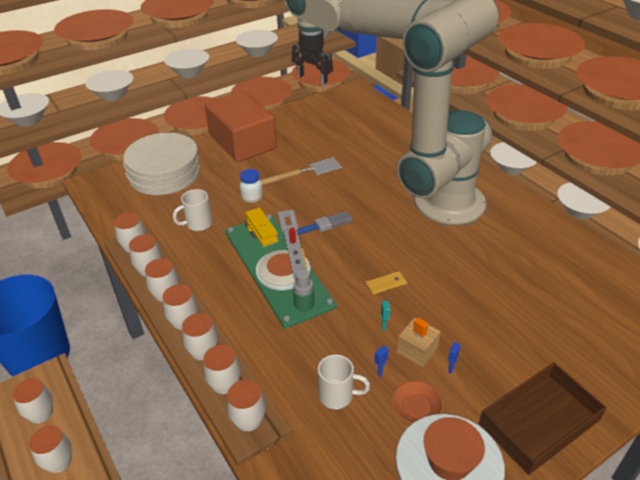

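View pics/top0.png

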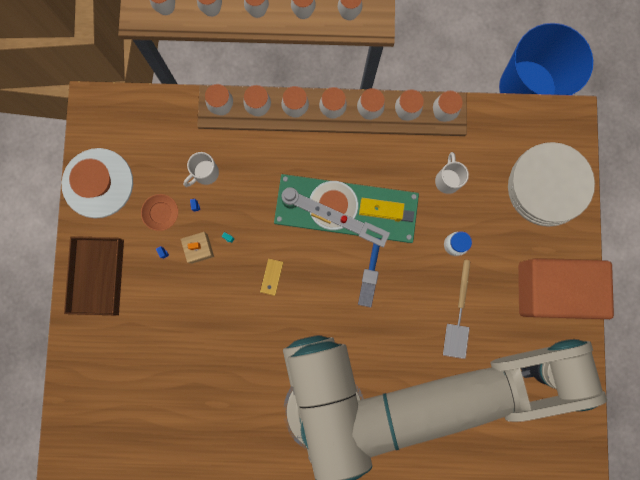

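View pics/wrist0.png

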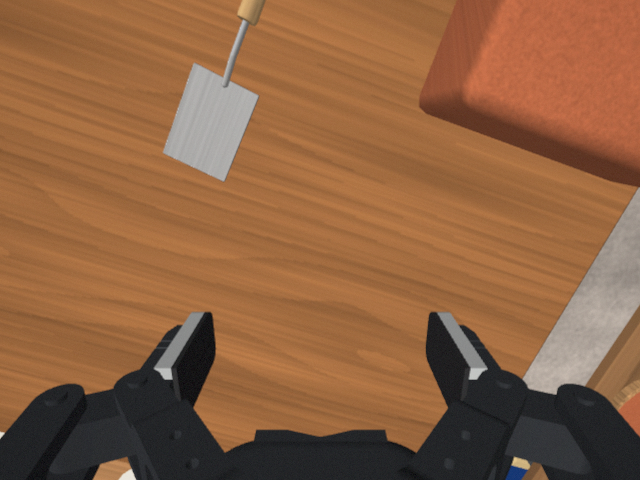

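The top view shows the hinge at (290,197), the red post at (344,219), the yellow yoke at (382,209) and the orange pin head at (194,245) in its block. The look-alikes are blue at (195,205), blue at (162,252) and turquoise at (228,238). Only the orange head in the wooden block fits the description. I'll confirm it in enlarged crops.

```bash
cat > h.py <<'E'
import numpy as np, cv2
from scipy.spatial.transform import Rotation as R
def rot(q): return R.from_quat([q[1],q[2],q[3],q[0]]).as_matrix()
def ray(m,uv):
    d=rot(m["rotation"])@np.linalg.inv(m["mtx"])@np.array([uv[0],uv[1],1.]); return np.array(m["position"]),d
def atz(m,uv,z):
    p,d=ray(m,uv); return p+d*(z-p[2])/d[2]
def proj(m,P):
    c=rot(m["rotation"]).T@(np.array(P)-m["position"]); c=m["mtx"]@c; return c[:2]/c[2]
def tri(ms,uvs):
    A=np.zeros((3,3));b=np.zeros(3)
    for m,uv in zip(ms,uvs):
        p,d=ray(m,uv); d/=np.linalg.norm(d); M=np.eye(3)-np.outer(d,d); A+=M;b+=M@p
    return np.linalg.solve(A,b)
E
python3 - <<'E'
import cv2,numpy as np
t=cv2.imread('pics/top0.png');s=cv2.imread('pics/scene0.png')
a=cv2.resize(t[165:255,265:425],None,fx=5,fy=5,interpolation=cv2.INTER_CUBIC);cv2.imwrite('pics/c1.png',a)
b=cv2.resize(t[190:275,145:245],None,fx=4,fy=4,interpolation=cv2.INTER_CUBIC)
c=cv2.resize(s[295:380,370:470],None,fx=4,fy=4,interpolation=cv2.INTER_CUBIC);cv2.imwrite('pics/c2.png',np.hstack([b,c]))
d=cv2.resize(s[200:330,220:345],None,fx=4.6,fy=4.6,interpolation=cv2.INTER_CUBIC);cv2.imwrite('pics/c3.png',d)
E
```

```text
(no output)
```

View pics/c1.png

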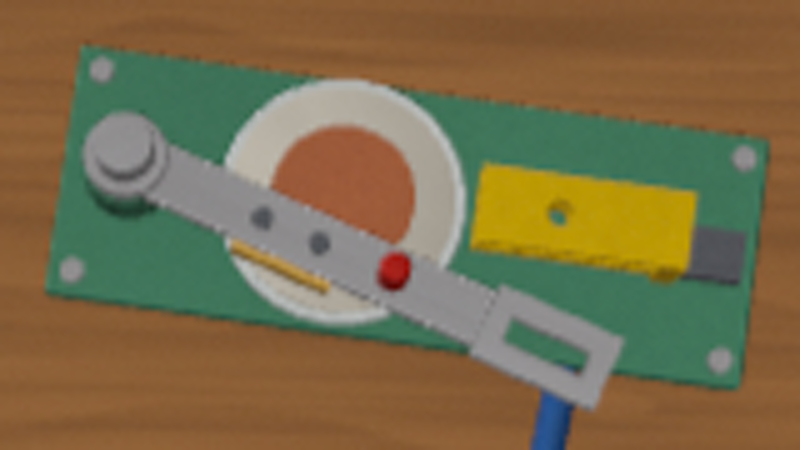

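View pics/c2.png

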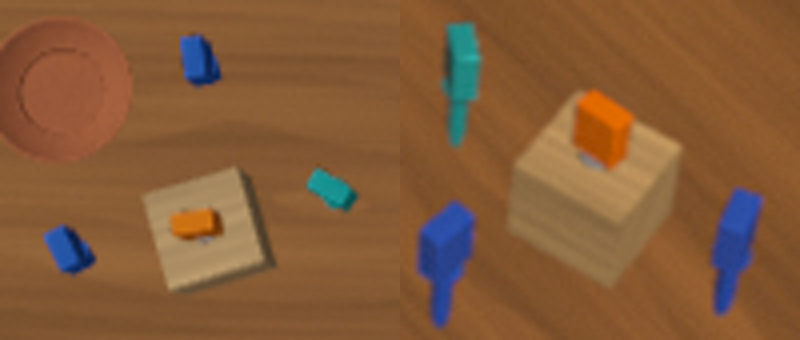

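View pics/c3.png

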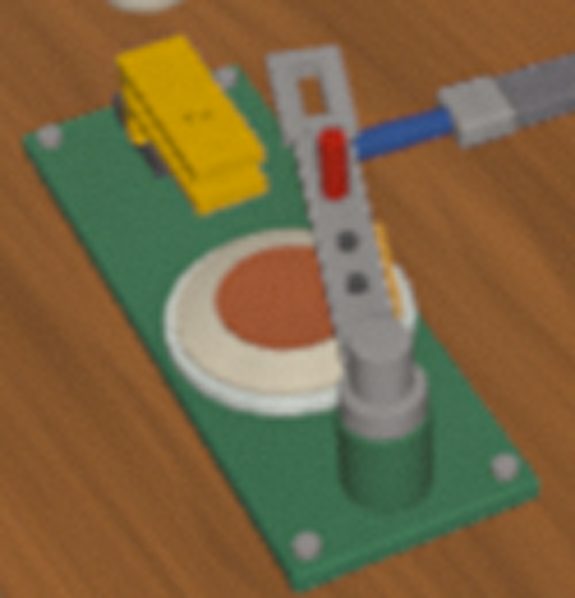

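```bash
python3 - <<'E'
from rig import bot
from h import *
t=bot.camera_model("top");s=bot.camera_model("scene")
f=lambda x,y,k,ox,oy:((x+.5)/k-.5+ox,(y+.5)/k-.5+oy)
c1=lambda x,y:f(x,y,5,265,165)
c3=lambda x,y:f(x,y,4.6,220,200)
for n,p,z in [("hinge",(126,148),.126),("post",(400,264),.126),("bore",(560,211),.094),("TL",(82,45),.016),("TR",(768,140),.016),("BR",(740,388),.016),("BL",(47,293),.016),("yTL",(484,163),.094),("yTR",(697,190),.094),("yBR",(686,274),.094),("yBL",(472,245),.094)]:
    print(n,atz(t,c1(*p),z).round(4))
print("slot",atz(t,c1(547,347),.082).round(4))
for n,p,z in [("hinge",(381,340),.126),("post",(334,135),.126),("bore",(198,117),.094),("eye",(314,96),.082)]:
    print("sc",n,atz(s,c3(*p),z).round(4))
print("post tri",tri([t,s],[c1(400,264),c3(334,135)]).round(4))
# pin head
c2=lambda x,y:f(x,y,4,145,190); c2s=lambda x,y:f(x-400,y,4,370,295)
for z in(.098,.102):
  print("head",atz(t,c2(193,218),z).round(4),[atz(t,c2(*p),z).round(4) for p in((171,212),(213,209),(217,229),(173,236))])
print([atz(t,c2(*p),.06).round(4) for p in((143,197),(238,167),(267,262),(170,291))], [atz(s,c2s(*p),.06).round(4) for p in((580,90),(681,149),(620,223),(516,165))])
# pin head top scene 
print([atz(s,c2s(*p),.102).round(4) for p in((577,105),(594,91),(631,110),(614,124))])
w=bot.camera_model("wrist");o=bot.get_obs()
Rt=rot(o["ee_rot"]);print("Rt",Rt.round(3));print("cam in tool",(Rt.T@(w["position"]-o["position"])).round(4),(Rt.T@rot(w["rotation"])).round(3))
E
```

```text
hinge [0.5952 0.1097 0.126 ]
post [ 0.535  -0.0425  0.126 ]
bore [ 0.5723 -0.1331  0.094 ]
TL [0.6764 0.1418 0.016 ]
TR [ 0.6312 -0.2626  0.016 ]
BR [ 0.4844 -0.2472  0.016 ]
BL [0.5284 0.157  0.016 ]
yTL [ 0.5984 -0.0901  0.094 ]
yTR [ 0.5865 -0.2096  0.094 ]
yBR [ 0.5388 -0.2039  0.094 ]
yBL [ 0.5517 -0.0842  0.094 ]
slot [ 0.497  -0.1282  0.082 ]
sc hinge [0.5991 0.118  0.126 ]
sc post [ 0.5332 -0.0352  0.126 ]
sc bore [ 0.5721 -0.1271  0.094 ]
sc eye [ 0.4992 -0.1169  0.082 ]
post tri [ 0.5332 -0.041   0.1224]
head [0.4523 0.3743 0.098 ] [array([0.456 , 0.3898, 0.098 ]), array([0.459 , 0.3608, 0.098 ]), array([0.4451, 0.3573, 0.098 ]), array([0.4394, 0.3875, 0.098 ])]
head [0.4519 0.3735 0.102 ] [array([0.4556, 0.389 , 0.102 ]), array([0.4585, 0.3601, 0.102 ]), array([0.4448, 0.3566, 0.102 ]), array([0.439 , 0.3867, 0.102 ])]
[array([0.4699, 0.4178, 0.06  ]), array([0.4933, 0.3516, 0.06  ]), array([0.4264, 0.3277, 0.06  ]), array([0.4039, 0.395 , 0.06  ])] [array([0.4256, 0.335 , 0.06  ]), array([0.4068, 0.4022, 0.06  ]), array([0.4708, 0.4229, 0.06  ]), array([0.4924, 0.3576, 0.06  ])]
[array([0.4608, 0.3685, 0.102 ]), array([0.4461, 0.366 , 0.102 ]), array([0.4382, 0.3885, 0.102 ]), array([0.4527, 0.3909, 0.102 ])]
Rt [[ 0.948  0.318 -0.   ]
 [ 0.318 -0.948  0.001]
 [ 0.    -0.001 -1.   ]]
cam in tool [ 0.0807 -0.0004 -0.1423] [[ 0.    -0.95  -0.313]
 [ 1.    -0.     0.   ]
 [-0.    -0.313  0.95 ]]
```

Emit:
servo_tool(
  increments=[
    [0,0,0,-0.14,8.5],
    [0,0,0,-0.14,8.5],
    [0,0,0,-0.14,8.5],
    [0,0,0,-0.14,8.5],
    [0,0,0,-0.14,8.5],
    [0,0,0,-0.14,8.5],
    [0,0,0,-0.14,8.5],
    [0,0,0,-0.14,8.5],
  ],
)

```text
time_s: 0.95
position: [0.1667, -0.4963, 0.2275]
ee_rot: [-0.003, 0.736, 0.677, 0.002]
force: [-0.2, 0.7, -0.3]
finger_gap: 0.0849
```

Emit:
servo_tool(
  increments=[
    [4.0,2.8,-0.4,0,8.5],
    [4.0,2.8,-0.4,0,8.5],
    [4.0,2.8,-0.4,0,8.5],
    [4.0,2.8,-0.4,0,8.5],
    [4.0,2.8,-0.4,0,8.5],
    [4.0,2.8,-0.4,0,8.5],
    [4.0,2.8,-0.4,0,8.5],
    [4.0,2.8,-0.4,0,8.5],
    [4.0,2.8,-0.4,0,8.5],
    [2.0,1.0,0,0,8.5],
  ],
)

```text
time_s: 1.95
position: [0.4627, -0.1296, 0.2632]
ee_rot: [-0.006, 0.737, 0.676, 0.003]
force: [1.6, -0.5, -0.4]
finger_gap: 0.0848
```

```bash
cat > look.py <<'E'
import sys,pickle
from rig import bot
from h import *
n=sys.argv[1]; cam=sys.argv[2] if len(sys.argv)>2 else "wrist"
m=bot.camera_model(cam); f=bot.grab_frame(cam)
cv2.imwrite(f"pics/{n}.png",f[:,:,::-1]); pickle.dump(m,open(f"pics/{n}.pkl","wb"))
o=bot.get_obs(); print(o["time_s"],o["position"].round(4),o["ee_rot"].round(4),o["force"].round(1),o["joints"].round(2))
E
python3 look.py w1
```

```text
2.0 [ 0.4633 -0.128   0.2628] [-0.0065  0.7361  0.6768  0.0031] [ 0.7  1.7 -0.1] [-0.35 -0.07  1.46  0.01  1.76 -0.27]
```

View pics/w1.png

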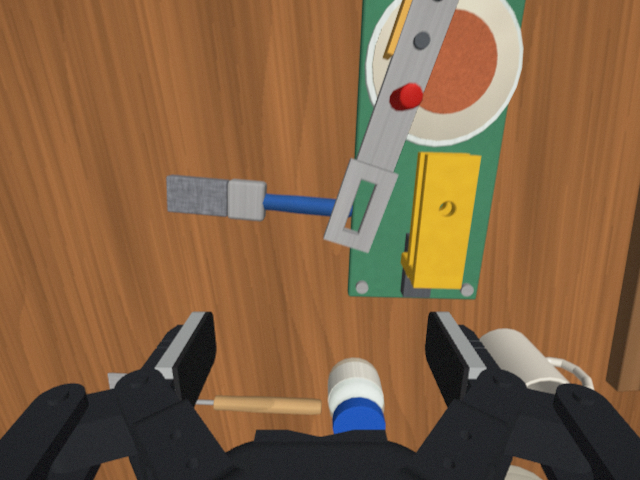

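```bash
python3 - <<'E'
import cv2
t=cv2.imread('pics/w1.png')
cv2.imwrite('pics/w1c.png',cv2.resize(t[60:300,320:500],None,fx=2.5*1,fy=2.5,interpolation=cv2.INTER_CUBIC))
E
```

```text
(no output)
```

View pics/w1c.png

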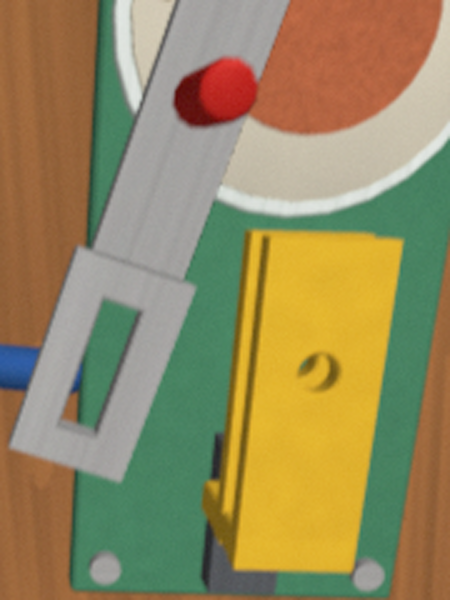

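```bash
cat > ms.py <<'E'
import sys,pickle
from h import *
def M(n,pts,k,ox,oy):
    m=pickle.load(open(f"pics/{n}.pkl","rb"))
    for a,x,y,z in pts: print(a,atz(m,((x+.5)/k-.5+ox,(y+.5)/k-.5+oy),z).round(4))
E
python3 - <<'E'
from ms import *
M("w1",[("post",229,88,.126),("bore",319,372,.094),("eye",101,367,.082),("yTL",269,235,.094),("yTR",404,239,.094),("yBR",354,572,.094),("yBL",235,570,.094)],2.5,320,60)
E
```

```text
post [ 0.5348 -0.0359  0.126 ]
bore [ 0.5721 -0.1283  0.094 ]
eye [ 0.4983 -0.1228  0.082 ]
yTL [ 0.5548 -0.0806  0.094 ]
yTR [ 0.5991 -0.0856  0.094 ]
yBR [ 0.5863 -0.205   0.094 ]
yBL [ 0.5425 -0.2006  0.094 ]
```

Emit:
servo_tool(
  increments=[
    [3.2,2.1,1.0,0,8.5],
    [3.2,2.1,1.0,0,8.5],
    [3.2,2.1,1.0,0,8.5],
    [0,0,2.5,0,8.5],
    [0,0,2.5,0,8.5],
    [0,0,0,0,8.5],
  ],
)

```text
time_s: 2.6
position: [0.5363, -0.0316, 0.1798]
ee_rot: [-0.007, 0.735, 0.678, 0.002]
force: [0.2, 0.5, -0.3]
finger_gap: 0.0852
```

```bash
python3 look.py w2
```

```text
2.65 [ 0.537  -0.0319  0.182 ] [-0.0056  0.7353  0.6777  0.0032] [-1.   0.1  0.3] [-0.13  0.11  1.44  0.01  1.6  -0.05]
```

View pics/w2.png

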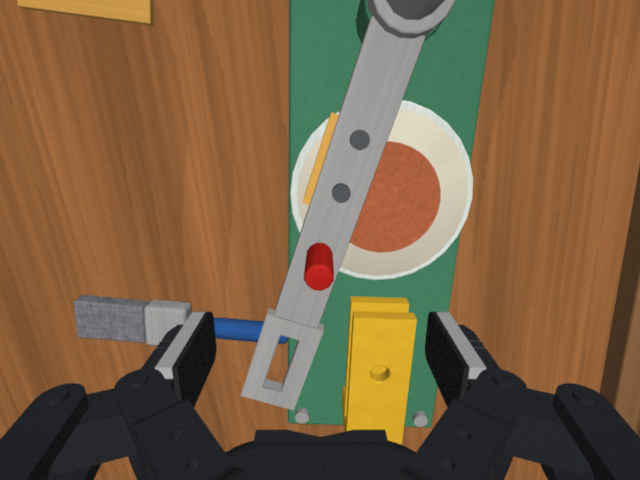

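```bash
python3 - <<'E'
from ms import *
M("w2",[("post",319,275,.126),("bore",380,373,.094),("yTL",357,313,.094),("yTR",416,320,.094),("bl",294,413,.016)],1,0,0)
from rig import bot
o=bot.get_obs();print(rot(o["ee_rot"]).round(4))
E
```

```text
post [ 0.5351 -0.0348  0.126 ]
bore [ 0.5719 -0.1287  0.094 ]
yTL [ 0.5576 -0.0784  0.094 ]
yTR [ 0.5983 -0.087   0.094 ]
bl [ 0.4922 -0.2304  0.016 ]
[[ 0.0813  0.9967 -0.0029]
 [ 0.9966 -0.0813  0.0126]
 [ 0.0123 -0.0039 -0.9999]]
```

Emit:
servo_tool(
  increments=[
    [-0.1,-0.05,2.0,0,8.5],
    [-0.1,-0.05,2.0,0,8.5],
    [-0.1,-0.05,2.0,0,8.5],
    [-0.1,0,2.0,0,8.5],
    [0,0,0.3,0,8.5],
    [0,0,0,0,8.5],
  ],
)

```text
time_s: 3.25
position: [0.5394, -0.0384, 0.1082]
ee_rot: [0.001, 0.737, 0.676, 0.008]
force: [0.2, 0.4, -0.1]
finger_gap: 0.0851
```

Emit:
servo_tool(
  increments=[
    [0.2,-0.3,0.8,0,8.5],
    [0,-0.1,0.4,0,8.5],
    [0,0,0,0,3.0],
    [0,0,0,0,2.4],
    [0,0,0,0,1.6],
    [0,0,0,0,1.6],
    [0,0,0,0,1.6],
  ],
  newtons=30,
)

```text
time_s: 3.95
position: [0.5371, -0.0365, 0.1006]
ee_rot: [0.003, 0.737, 0.676, 0.01]
force: [-3.4, -2.0, 0.2]
finger_gap: 0.0171
```

```bash
python3 look.py w3
```

```text
4.0 [ 0.5371 -0.0365  0.1006] [0.0031 0.7366 0.6763 0.0096] [-4.  -0.6  2.1] [-0.14  0.16  1.55  0.01  1.41 -0.06]
```

View pics/w3.png

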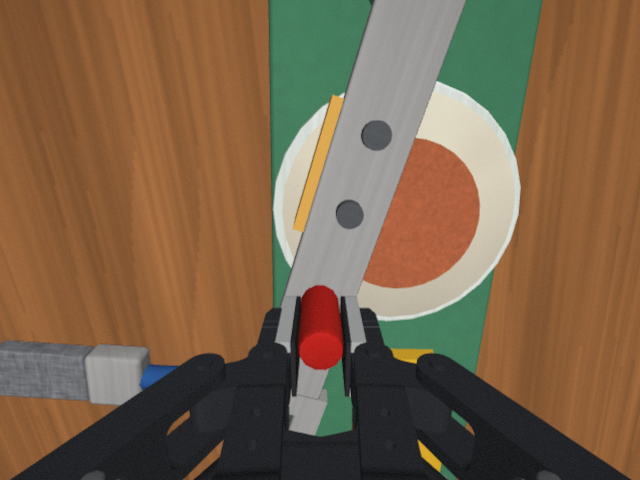

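Emit:
servo_tool(
  increments=[
    [-0.2,0.7,0,0,1.6],
    [-0.17,0.7,0,0,1.6],
    [-0.14,0.7,0,0,1.6],
    [-0.1,0.7,0,0,1.6],
    [-0.07,0.7,0,0,1.6],
    [0,0,0,0,1.6],
  ],
)

```text
time_s: 4.6
position: [0.5669, -0.0471, 0.1005]
ee_rot: [-0.002, 0.736, 0.677, 0.003]
force: [3.7, -0.3, -0.9]
finger_gap: 0.0171
```

```bash
python3 look.py w4
```

```text
4.65 [ 0.5669 -0.0471  0.1004] [-0.0018  0.736   0.6769  0.0034] [ 2.1 -1.8 -0.2] [-0.15  0.25  1.44  0.01  1.44 -0.07]
```

View pics/w4.png

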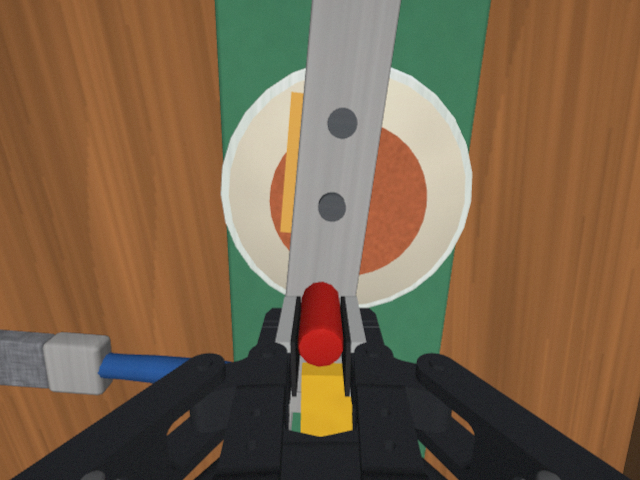

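Emit:
servo_tool(
  increments=[
    [0,0.4,0,0,1.6],
    [0,0.4,0,0,1.6],
    [0,0.3,0,0,1.6],
  ],
)

```text
time_s: 4.95
position: [0.5749, -0.0489, 0.1004]
ee_rot: [-0.004, 0.736, 0.677, -0.0]
force: [-6.2, 0.3, 4.4]
finger_gap: 0.0169
```

Emit:
servo_tool(
  increments=[
    [0,0.25,0,0,1.6],
    [0,0.25,0,0,1.6],
  ],
)

```text
time_s: 5.15
position: [0.5781, -0.0495, 0.1004]
ee_rot: [-0.005, 0.736, 0.677, -0.002]
force: [-7.8, -1.1, 3.8]
finger_gap: 0.017
```

Emit:
servo_tool(
  increments=[
    [0,0.25,0,0,1.6],
    [0,0.25,0,0,1.6],
  ],
)

```text
time_s: 5.35
position: [0.5813, -0.0501, 0.1003]
ee_rot: [-0.007, 0.736, 0.677, -0.004]
force: [-7.4, -0.6, 4.7]
finger_gap: 0.0168
```

Emit:
servo_tool(
  increments=[
    [0,0.2,0,0,1.6],
    [0,0.2,0,0,1.6],
  ],
)

```text
time_s: 5.55
position: [0.5817, -0.0503, 0.1002]
ee_rot: [-0.011, 0.736, 0.677, -0.008]
force: [-17.3, 0.4, 8.7]
finger_gap: 0.0166
```

Emit:
servo_tool(
  increments=[
    [0,0.2,0,0,1.6],
    [0,0.2,0,0,1.6],
  ],
)

```text
time_s: 5.75
position: [0.5815, -0.0503, 0.1003]
ee_rot: [-0.015, 0.736, 0.677, -0.011]
force: [-15.4, 0.1, 6.5]
finger_gap: 0.0166
```

Emit:
servo_tool(
  increments=[
    [0,0,0,0,4.5],
    [0,0,0,0,4.5],
    [0,0,0,0,4.5],
    [0,0,-1.0,0,4.5],
    [0,0,-3.0,0,4.5],
    [0,0,-4.0,0,4.5],
    [0,0,-3.0,0,4.5],
    [0,0,0,0,4.5],
  ],
)

```text
time_s: 6.55
position: [0.5856, -0.0501, 0.2159]
ee_rot: [-0.014, 0.736, 0.677, -0.01]
force: [-0.9, 0.3, 0.8]
finger_gap: 0.0448
```

```bash
python3 look.py w5
```

```text
6.6 [ 0.5851 -0.05    0.2137] [-0.0155  0.7357  0.677  -0.0112] [-0.1 -0.4 -0.2] [-0.15  0.26  1.2   0.    1.71 -0.07]
```

View pics/w5.png

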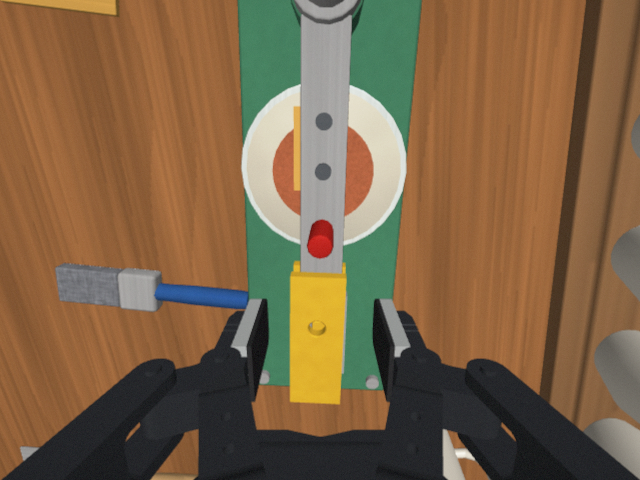

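```bash
python3 - <<'E'
from ms import *
M("w5",[("post",321,248,.126),("bore",317,328,.094)],1,0,0)
from rig import bot
o=bot.get_obs();Rt=rot(o["ee_rot"]);print(Rt.round(4))
d=np.array([.455-.585,.375+.05,0]);print(Rt.T@d)
E
```

```text
post [ 0.5832 -0.0495  0.126 ]
bore [ 0.5723 -0.1289  0.094 ]
[[ 0.0831  0.9958 -0.0376]
 [ 0.9965 -0.0829  0.0076]
 [ 0.0045 -0.0381 -0.9993]]
[ 0.4127168  -0.16469317  0.00812424]
```

Emit:
servo_tool(
  increments=[
    [4.3,-1.9,-0.3,0,6.5],
    [4.3,-1.9,-0.3,0,6.5],
    [4.3,-1.9,-0.3,0,6.5],
    [4.3,-1.9,-0.3,0,6.5],
    [4.3,-1.9,-0.3,0,6.5],
    [4.3,-1.9,-0.3,0,6.5],
    [4.3,-1.9,-0.3,0,6.5],
    [3.5,-1.5,0,-0.14,6.5],
    [1.5,-0.5,0,-0.14,6.5],
    [0,0,0,-0.14,6.5],
  ],
)

```text
time_s: 7.6
position: [0.4522, 0.3242, 0.232]
ee_rot: [-0.023, 0.574, 0.818, -0.013]
force: [0.9, -0.5, -0.2]
finger_gap: 0.0649
```

```bash
python3 look.py w6
```

```text
7.65 [0.4524 0.3236 0.2317] [-0.023   0.5716  0.8201 -0.0136] [ 0.6 -0.2  0.1] [0.54 0.17 1.27 0.03 1.74 0.19]
```

View pics/w6.png

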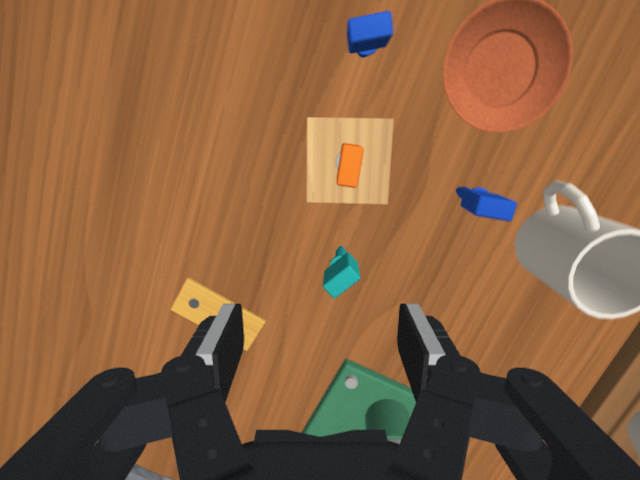

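```bash
python3 - <<'E'
import cv2
t=cv2.imread('pics/w6.png')
cv2.imwrite('pics/w6c.png',cv2.resize(t[100:310,290:420],None,fx=4,fy=4,interpolation=cv2.INTER_CUBIC)[:600])
E
```

```text
(no output)
```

View pics/w6c.png

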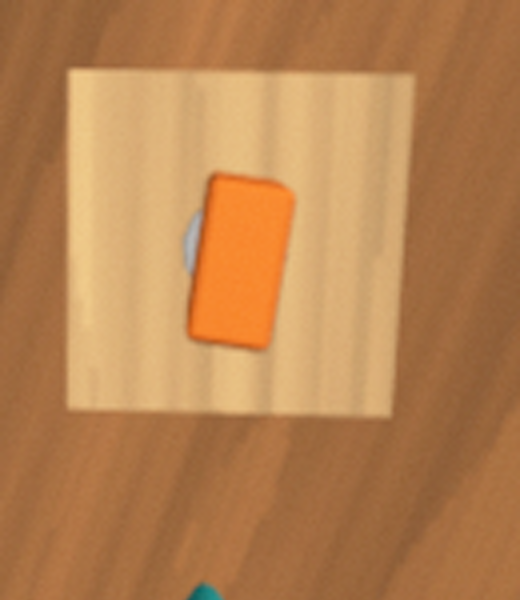

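```bash
python3 - <<'E'
from ms import *
M("w6",[("a",214,174,.102),("b",295,188,.102),("c",269,348,.102),("d",189,336,.102),("ctr",242,261,.102)]+[("B",x,y,.06) for x,y in((68,69),(414,74),(391,417),(68,410))],4,290,100)
from rig import bot
o=bot.get_obs();Rt=rot(o["ee_rot"]);print(Rt.round(4))
E
```

```text
a [0.4389 0.3918 0.102 ]
b [0.4533 0.3945 0.102 ]
c [0.4595 0.3663 0.102 ]
d [0.4449 0.3632 0.102 ]
ctr [0.4491 0.3793 0.102 ]
B [0.4046 0.3998 0.06  ]
B [0.4706 0.4226 0.06  ]
B [0.4936 0.3564 0.06  ]
B [0.4278 0.3335 0.06  ]
[[-0.3455  0.9369 -0.0532]
 [ 0.9382  0.3462  0.0041]
 [ 0.0222 -0.0485 -0.9986]]
```

Emit:
servo_tool(
  increments=[
    [1.7,0.67,2.4,0,6.5],
    [1.7,0.67,2.4,0,6.5],
    [1.7,0.67,2.4,0.07,6.5],
    [0,0,0,0.07,6.5],
  ],
)

```text
time_s: 8.05
position: [0.4495, 0.379, 0.1547]
ee_rot: [-0.022, 0.634, 0.773, -0.017]
force: [-0.4, -0.4, -0.1]
finger_gap: 0.0648
```

```bash
cat > st.py <<'E'
from rig import bot
from h import *
import sys
o=bot.get_obs();Rt=rot(o["ee_rot"]);p=o["position"]
print(o["time_s"],p.round(4),"F",o["force"].round(1),"T",o["torque"].round(2),"gap",round(o["finger_gap"],4))
print("tz",Rt[:,2].round(4),"x az",np.degrees(np.arctan2(Rt[1,0],Rt[0,0])).round(1),"y az",np.degrees(np.arctan2(Rt[1,1],Rt[0,1])).round(1))
if len(sys.argv)>3:
    d=np.array([float(a) for a in sys.argv[1:4]])-p; print("d cm tool",(Rt.T@d*100).round(2))
E
python3 st.py .449 .379 .07
```

```text
8.05 [0.4495 0.379  0.1547] F [-0.4 -0.4 -0.1] T [ 0.   -0.06  0.02] gap 0.0648
tz [-0.0551  0.0021 -0.9985] x az 101.3 y az 11.3
d cm tool [-0.1   0.4   8.46]
```

Emit:
servo_tool(
  increments=[
    [0,4,0,0,6.5],
    [0,0,0,0,6.5],
  ],
)

```text
time_s: 8.25
position: [0.487, 0.3854, 0.1453]
ee_rot: [-0.024, 0.637, 0.77, -0.023]
force: [-0.6, 0.5, -1.0]
finger_gap: 0.065
```

```bash
python3 st.py .449 .379 .155
```

```text
8.25 [0.487  0.3854 0.1453] F [-0.6  0.5 -1. ] T [-0.01 -0.01 -0.  ] gap 0.065
tz [-0.0654 -0.0051 -0.9978] x az 100.8 y az 10.9
d cm tool [ 0.1  -3.91 -0.72]
```

Emit:
servo_tool(
  increments=[
    [0,0,0,0,6.5],
  ],
)

```text
time_s: 8.35
position: [0.487, 0.3849, 0.1437]
ee_rot: [-0.024, 0.638, 0.769, -0.024]
force: [0.3, 0.4, 0.8]
finger_gap: 0.065
```

```bash
python3 st.py .449 .379 .155
```

```text
8.35 [0.487  0.3849 0.1437] F [0.3 0.4 0.8] T [ 0.   -0.11 -0.01] gap 0.065
tz [-0.0676 -0.0063 -0.9977] x az 100.7 y az 10.7
d cm tool [ 0.13 -3.91 -0.86]
```

Emit:
servo_tool(
  increments=[
    [0,-4,0,0,6.5],
    [0,0,0,0,6.5],
  ],
)

```text
time_s: 8.55
position: [0.445, 0.3752, 0.1408]
ee_rot: [-0.025, 0.64, 0.768, -0.029]
force: [0.4, 0.8, 0.4]
finger_gap: 0.065
```

```bash
python3 st.py .449 .379 .155
```

```text
8.55 [0.445  0.3752 0.1408] F [0.4 0.8 0.4] T [ 0.04 -0.06 -0.07] gap 0.065
tz [-0.076 -0.012 -0.997] x az 100.4 y az 10.4
d cm tool [ 0.31  0.35 -1.45]
```

Emit:
servo_tool(
  increments=[
    [0,0,0,0,6.5],
    [0,0,0,0,6.5],
    [0,0,0,0,6.5],
    [0,0,0,0,6.5],
  ],
)

```text
time_s: 8.95
position: [0.4459, 0.3751, 0.1436]
ee_rot: [-0.025, 0.641, 0.767, -0.026]
force: [-0.6, -0.3, -1.2]
finger_gap: 0.0649
```

```bash
python3 st.py .449 .379 .155; python3 -c "
from rig import bot
o=bot.get_obs();print(o['joints'].round(4),o['joint_velocities'].round(4),o['tau'].round(2))"
```

```text
8.95 [0.4459 0.3751 0.1436] F [-0.6 -0.3 -1.2] T [-0.03 -0.05 -0.04] gap 0.0649
tz [-0.0714 -0.009  -0.9974] x az 100.2 y az 10.2
d cm tool [ 0.33  0.29 -1.17]
[0.6195 0.3037 1.2948 0.0342 1.6065 0.4416] [-0.0035 -0.0018 -0.0129 -0.0003 -0.0006  0.0025] [  0.07 -47.11 -34.77   0.12   0.24   0.  ]
```

Emit:
servo_tool(
  increments=[
    [0,0,-3,0,6.5],
    [0,0,-3,0,6.5],
  ],
)

```text
time_s: 9.15
position: [0.4494, 0.3747, 0.2007]
ee_rot: [-0.025, 0.641, 0.766, -0.03]
force: [-0.2, 0.1, 1.2]
finger_gap: 0.0649
```

```bash
python3 st.py .449 .379 .155; python3 -c "
from rig import bot
o=bot.get_obs();print(o['joints'].round(4),o['joint_velocities'].round(4),o['tau'].round(2))"
```

```text
9.15 [0.4494 0.3747 0.2007] F [-0.2  0.1  1.2] T [ 0.03 -0.07 -0.  ] gap 0.0649
tz [-0.0777 -0.0135 -0.9969] x az 100.2 y az 10.2
d cm tool [0.43 0.39 4.55]
[0.6156 0.2871 1.2007 0.0342 1.7251 0.4424] [-0.0196 -0.0501 -0.4906  0.0032  0.5914  0.0047] [ 1.600e-01 -4.522e+01 -3.216e+01  1.100e-01 -4.900e-01 -1.000e-02]
```

Emit:
servo_tool(
  increments=[
    [0,0,0,0,6.5],
    [0,0,0,0,6.5],
    [0,0,0,0,6.5],
  ],
)

```text
time_s: 9.45
position: [0.4518, 0.3757, 0.2056]
ee_rot: [-0.024, 0.642, 0.766, -0.026]
force: [0.1, -0.2, -0.4]
finger_gap: 0.0651
```

```bash
python3 st.py .449 .379 .155
```

```text
9.45 [0.4518 0.3757 0.2056] F [ 0.1 -0.2 -0.4] T [-0.   -0.02  0.02] gap 0.0651
tz [-0.0701 -0.0082 -0.9975] x az 100.1 y az 10.1
d cm tool [0.35 0.14 5.06]
```

Emit:
servo_tool(
  increments=[
    [0,0,4.0,0,6.5],
    [0,0,0,0,6.5],
    [0,0,0,0,6.5],
  ],
)

```text
time_s: 9.75
position: [0.4487, 0.3751, 0.1641]
ee_rot: [-0.024, 0.642, 0.766, -0.026]
force: [-0.4, -0.7, 1.4]
finger_gap: 0.0649
```

```bash
python3 st.py .449 .379 .155
```

```text
9.75 [0.4487 0.3751 0.1641] F [-0.4 -0.7  1.4] T [ 0.07 -0.05  0.05] gap 0.0649
tz [-0.0714 -0.0091 -0.9974] x az 100.1 y az 10.1
d cm tool [0.37 0.16 0.9 ]
```

Emit:
servo_tool(
  increments=[
    [0,0,-1.0,0,6.5],
    [0,0,-1.0,0,6.5],
    [0,0,-1.0,0,6.5],
    [0,0,-1.0,0,6.5],
    [0,0,0,0,6.5],
    [0,0,0,0,6.5],
  ],
)

```text
time_s: 10.35
position: [0.4535, 0.3765, 0.2141]
ee_rot: [-0.023, 0.642, 0.766, -0.022]
force: [-0.4, -0.9, -0.8]
finger_gap: 0.0652
```

```bash
python3 st.py .449 .379 .155
```

```text
10.35 [0.4535 0.3765 0.2141] F [-0.4 -0.9 -0.8] T [ 0.02 -0.09  0.05] gap 0.0652
tz [-0.0642 -0.0041 -0.9979] x az 100.1 y az 10.1
d cm tool [ 0.28 -0.02  5.92]
```

Emit:
servo_tool(
  increments=[
    [0,0,1.0,0,6.5],
    [0,0,1.0,0,6.5],
    [0,0,1.0,0,6.5],
    [0,0,1.0,0,6.5],
    [0,0,0,0,6.5],
    [0,0,0,0,6.5],
  ],
)

```text
time_s: 10.95
position: [0.4493, 0.3754, 0.167]
ee_rot: [-0.024, 0.642, 0.766, -0.025]
force: [-0.5, -0.5, -0.1]
finger_gap: 0.065
```

```bash
python3 st.py .449 .379 .155
```

```text
10.95 [0.4493 0.3754 0.167 ] F [-0.5 -0.5 -0.1] T [-0.02  0.01  0.04] gap 0.065
tz [-0.0692 -0.0076 -0.9976] x az 100.1 y az 10.1
d cm tool [0.35 0.11 1.2 ]
```

Emit:
servo_tool(
  increments=[
    [0,0,-1.0,0,6.5],
    [0,0,-1.0,0,6.5],
    [0,0,-1.0,0,6.5],
    [0,0,-1.0,0,6.5],
    [0,0,-1.0,0,6.5],
    [0,0,-1.0,0,6.5],
    [0,0,-1.0,0,6.5],
    [0,0,-1.0,0,6.5],
    [0,0,0,0,6.5],
    [0,0,0,0,6.5],
  ],
)

```text
time_s: 11.95
position: [0.4563, 0.3766, 0.2581]
ee_rot: [-0.023, 0.642, 0.766, -0.022]
force: [0.1, -0.9, -0.2]
finger_gap: 0.0651
```

```bash
python3 st.py .449 .379 .155
```

```text
11.95 [0.4563 0.3766 0.2581] F [ 0.1 -0.9 -0.2] T [-0.04 -0.05  0.01] gap 0.0651
tz [-0.0635 -0.0036 -0.998 ] x az 100.1 y az 10.1
d cm tool [ 0.28 -0.02 10.34]
```

Emit:
servo_tool(
  increments=[
    [0,0,4.5,0,6.5],
    [0,0,3.0,0,6.5],
    [0,0,1.5,0,6.5],
    [0,0,0.6,0,6.5],
    [0,0,0,0,6.5],
  ],
)

```text
time_s: 12.45
position: [0.4494, 0.3759, 0.1576]
ee_rot: [-0.023, 0.642, 0.766, -0.023]
force: [0.4, -0.6, 0.6]
finger_gap: 0.065
```

```bash
python3 st.py .449 .379 .155
```

```text
12.45 [0.4494 0.3759 0.1576] F [ 0.4 -0.6  0.6] T [ 0.02 -0.03 -0.01] gap 0.065
tz [-0.0649 -0.0046 -0.9979] x az 100.1 y az 10.1
d cm tool [0.31 0.03 0.26]
```

Emit:
servo_tool(
  increments=[
    [0,0,-0.6,0,6.5],
    [0,0,-1.2,0,6.5],
    [0,0,-2.0,0,6.5],
    [0,0,-3.0,0,6.5],
    [0,0,0,0,6.5],
    [0,0,0,0,6.5],
  ],
)

```text
time_s: 13.05
position: [0.4558, 0.3772, 0.2381]
ee_rot: [-0.022, 0.642, 0.766, -0.017]
force: [0.3, -0.4, -0.7]
finger_gap: 0.0651
```

```bash
python3 st.py .449 .379 .155
```

```text
13.05 [0.4558 0.3772 0.2381] F [ 0.3 -0.4 -0.7] T [-0.02 -0.09 -0.03] gap 0.0651
tz [-0.0555  0.002  -0.9985] x az 100.1 y az 10.1
d cm tool [ 0.2  -0.19  8.34]
```

Emit:
servo_tool(
  increments=[
    [-2.7,1.3,3.5,0,6.5],
    [-1.8,0.85,2.0,0,6.5],
    [-0.9,0.4,1.0,0,6.5],
    [-0.4,0.2,0.4,0,6.5],
    [0,0,0,0,6.5],
    [0.4,-0.2,-0.6,0,6.5],
    [0.9,-0.4,-1.2,0,6.5],
    [1.8,-0.85,-2.0,0,6.5],
    [2.7,-1.3,-3.0,0,6.5],
    [0,0,0,0,6.5],
  ],
)

```text
time_s: 14.05
position: [0.454, 0.3831, 0.2499]
ee_rot: [-0.021, 0.64, 0.768, -0.009]
force: [-0.2, 0.0, 1.1]
finger_gap: 0.0653
```

```bash
cat >> st.py <<'E'
j=o["joints"][0]; tz=Rt[:,2]; print("radial",(tz[0]*np.cos(j)+tz[1]*np.sin(j)).round(4),"tang",(-tz[0]*np.sin(j)+tz[1]*np.cos(j)).round(4),"j",o["joints"].round(3))
E
python3 st.py .449 .379 .155
```

```text
14.05 [0.454  0.3831 0.2499] F [-0.2  0.   1.1] T [-0.01 -0.08 -0.01] gap 0.0653
tz [-0.0442  0.0124 -0.9989] x az 100.3 y az 10.3
d cm tool [-0.51 -0.17  9.5 ]
radial -0.0287 tang 0.0358 j [0.622 0.267 1.126 0.037 1.777 0.449]
```

Emit:
servo_tool(
  increments=[
    [2.7,-1.3,3.5,0,6.5],
    [1.8,-0.85,2.5,0,6.5],
    [0.9,-0.4,1.2,0,6.5],
    [0.4,-0.2,0.4,0,6.5],
    [0,0,0,0,6.5],
    [-0.4,0.2,-0.6,0,6.5],
    [-0.9,0.4,-1.2,0,6.5],
    [-1.8,0.85,-2.0,0,6.5],
    [-2.7,1.3,-3.0,0,6.5],
    [0,0,0,0,6.5],
  ],
)

```text
time_s: 15.05
position: [0.4567, 0.3837, 0.2595]
ee_rot: [-0.018, 0.64, 0.768, 0.001]
force: [-1.2, -0.6, 1.2]
finger_gap: 0.0652
```

```bash
python3 st.py .449 .379 .155
```

```text
15.05 [0.4567 0.3837 0.2595] F [-1.2 -0.6  1.2] T [-0.01 -0.01  0.02] gap 0.0652
tz [-0.0257  0.0244 -0.9994] x az 100.4 y az 10.4
d cm tool [-0.63 -0.63 10.46]
radial -0.0067 tang 0.0348 j [0.62  0.255 1.12  0.036 1.772 0.445]
```

Emit:
servo_tool(
  increments=[
    [-0.3,-0.3,4.4,0,6.5],
    [-0.2,-0.2,2.5,-0.02,6.5],
    [-0.1,-0.1,1.2,0,6.5],
    [0,0,0.4,0,6.5],
    [0,0,0,0,6.5],
    [0,0,-0.6,0,6.5],
    [0,0,-1.2,0,6.5],
    [0,0,-2.2,0,6.5],
    [0,0,-3.3,0,6.5],
    [0,0,0,0,6.5],
  ],
)

```text
time_s: 16.05
position: [0.4571, 0.3747, 0.2648]
ee_rot: [-0.015, 0.635, 0.772, 0.012]
force: [-0.2, 0.7, 0.4]
finger_gap: 0.0647
```

```bash
python3 st.py .449 .379 .12;python3 look.py w7
```

```text
16.05 [0.4571 0.3747 0.2648] F [-0.2  0.7  0.4] T [-0.   -0.01  0.02] gap 0.0647
tz [-0.0074  0.0371 -0.9993] x az 101.2 y az 11.2
d cm tool [ 0.03 -0.71 14.5 ]
radial 0.0151 tang 0.0347 j [0.608 0.221 1.15  0.035 1.755 0.42 ]
16.1 [0.4567 0.3744 0.2622] [-0.0151  0.6349  0.7724  0.0104] [0.6 0.6 0.3] [0.61 0.22 1.15 0.04 1.75 0.42]
```

View pics/w7.png

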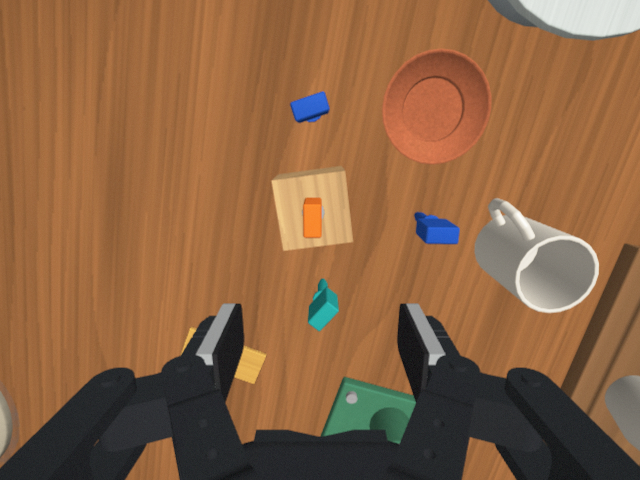

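```bash
python3 - <<'E'
from ms import *
M("w7",[("ctr",313,218,.102),("B1",273,181,.06),("B2",345,170,.06),("B3",353,241,.06),("B4",283,250,.06),("a",305,199,.102),("b",322,198,.102),("c",322,236,.102),("d",304,237,.102)],1,0,0)
E
python3 st.py .449 .379 .13
```

```text
ctr [0.4498 0.3812 0.102 ]
B1 [0.407  0.3997 0.06  ]
B2 [0.4715 0.4228 0.06  ]
B3 [0.4938 0.3568 0.06  ]
B4 [0.4276 0.3343 0.06  ]
a [0.4401 0.3959 0.102 ]
b [0.454  0.3995 0.102 ]
c [0.4604 0.367  0.102 ]
d [0.4453 0.3632 0.102 ]
16.1 [0.4567 0.3744 0.2622] F [0.6 0.6 0.3] T [-0.01  0.04 -0.04] gap 0.0652
tz [-0.0101  0.0352 -0.9993] x az 101.2 y az 11.2
d cm tool [ 0.12 -0.62 13.24]
radial 0.0118 tang 0.0347 j [0.608 0.223 1.153 0.035 1.754 0.42 ]
```

Emit:
servo_tool(
  increments=[
    [0.05,-0.3,4.4,0,6.5],
    [0.05,-0.25,3.8,0,6.5],
    [0,-0.1,2.5,0,6.5],
    [0,0,1.2,0,6.5],
    [0,0,0.5,0,6.5],
    [0,0,0,0,6.5],
  ],
)

```text
time_s: 16.7
position: [0.4499, 0.38, 0.1386]
ee_rot: [-0.014, 0.635, 0.772, 0.014]
force: [-0.2, -0.4, 0.1]
finger_gap: 0.0652
```

```bash
python3 st.py .4495 .380 .071
```

```text
16.7 [0.4499 0.38   0.1386] F [-0.2 -0.4  0.1] T [-0.04  0.05 -0.01] gap 0.0652
tz [-0.0044  0.0392 -0.9992] x az 101.2 y az 11.2
d cm tool [-0.25 -0.06  6.76]
radial 0.0192 tang 0.0345 j [0.622 0.26  1.356 0.035 1.506 0.425]
```

Emit:
servo_tool(
  increments=[
    [-0.1,-0.02,2.4,0,5.0],
    [-0.1,-0.02,2.0,0,4.0],
    [-0.05,0,1.2,0,4.0],
    [0,0,0.5,0,4.0],
    [0,0,0,0,4.0],
    [0,0,0,0,4.0],
  ],
)

```text
time_s: 17.3
position: [0.4543, 0.3828, 0.0851]
ee_rot: [-0.012, 0.635, 0.772, 0.021]
force: [-0.6, 0.1, 0.1]
finger_gap: 0.0395
```

```bash
python3 st.py .4495 .380 .071; python3 look.py w8
```

```text
17.3 [0.4543 0.3828 0.0851] F [-0.6  0.1  0.1] T [-0.02  0.   -0.02] gap 0.0395
tz [ 0.0074  0.0477 -0.9988] x az 101.2 y az 11.2
d cm tool [-0.24 -0.54  1.39]
radial 0.0338 tang 0.0345 j [0.622 0.309 1.408 0.035 1.391 0.421]
17.35 [0.4543 0.3828 0.0852] [-0.0123  0.6347  0.7724  0.0209] [ 0.9 -0.2  0.5] [0.62 0.31 1.41 0.04 1.39 0.42]
```

View pics/w8.png

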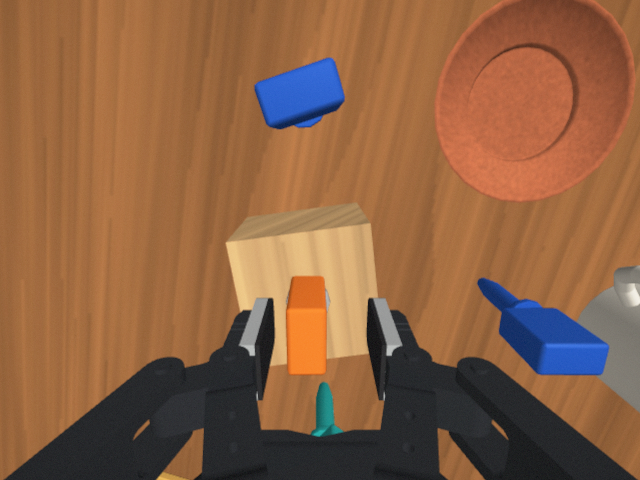

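Emit:
servo_tool(
  increments=[
    [-0.1,-0.25,0,0,4.0],
    [-0.1,-0.2,0,0,4.0],
    [0,0,0.6,0,4.0],
    [0,0,0.6,0,4.0],
    [0,0,0,0,4.0],
    [0,0,0,0,4.0],
  ],
)

```text
time_s: 17.95
position: [0.4506, 0.3809, 0.074]
ee_rot: [-0.012, 0.635, 0.772, 0.022]
force: [-1.0, 0.8, 0.5]
finger_gap: 0.0401
```

```bash
python3 st.py .4495 .380 .071
```

```text
17.95 [0.4506 0.3809 0.074 ] F [-1.   0.8  0.5] T [-0.01 -0.03  0.02] gap 0.0401
tz [ 0.0101  0.0496 -0.9987] x az 101.2 y az 11.2
d cm tool [-0.08 -0.13  0.29]
radial 0.0371 tang 0.0344 j [0.623 0.307 1.434 0.035 1.364 0.421]
```

Emit:
servo_tool(
  increments=[
    [0,-0.1,0.2,0,3.0],
    [0,0,0,0,2.2],
    [0,0,0,0,1.4],
    [0,0,0,0,1.4],
    [0,0,0,0,1.4],
    [0,0,0,0,1.4],
  ],
  newtons=50,
)

```text
time_s: 18.55
position: [0.4496, 0.3808, 0.0718]
ee_rot: [-0.012, 0.635, 0.772, 0.022]
force: [0.4, 0.5, 0.0]
finger_gap: 0.0152
```

```bash
python3 st.py .4495 .380 .071; python3 look.py w9
```

```text
18.55 [0.4496 0.3808 0.0718] F [0.4 0.5 0. ] T [-0.01  0.03  0.04] gap 0.0152
tz [ 0.0098  0.0495 -0.9987] x az 101.2 y az 11.2
d cm tool [-0.08 -0.03  0.08]
radial 0.0369 tang 0.0344 j [0.624 0.308 1.438 0.035 1.359 0.422]
18.6 [0.4496 0.3808 0.0719] [-0.0119  0.6346  0.7724  0.0223] [0.6 0.1 0.2] [0.62 0.31 1.44 0.04 1.36 0.42]
```

View pics/w9.png

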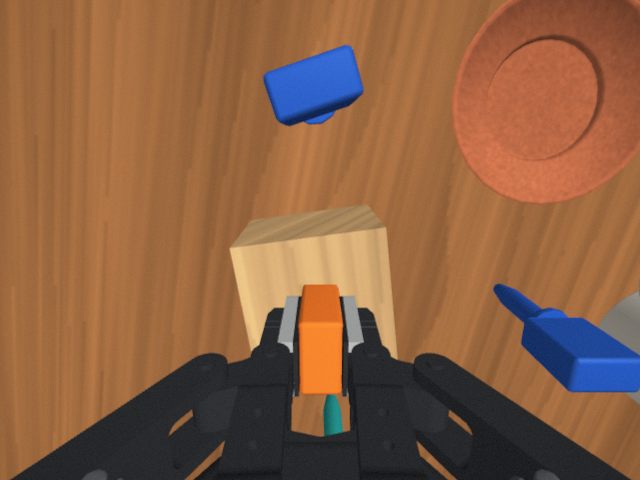

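```bash
python3 - <<'E'
import cv2
t=cv2.imread('pics/w9.png')
cv2.imwrite('pics/w9c.png',cv2.resize(t[200:440,225:415],None,fx=2.5,fy=2.5,interpolation=cv2.INTER_CUBIC))
E
```

```text
(no output)
```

View pics/w9c.png

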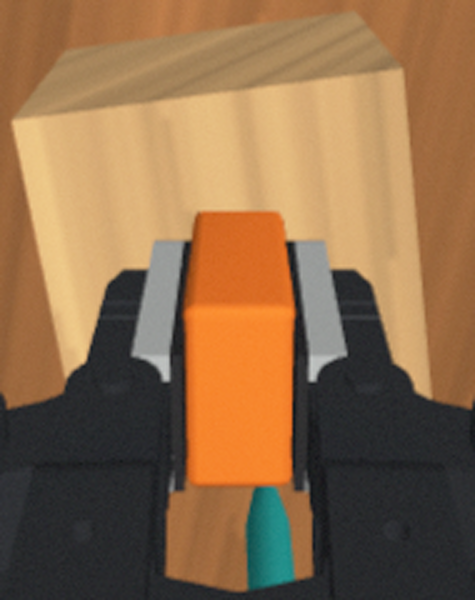

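Emit:
servo_tool(
  increments=[
    [0,0,-0.5,0,1.4],
    [0,0,-1.0,0,1.4],
    [0,0,-1.5,0,1.4],
    [0,0,-2.0,0,1.4],
    [0,0,-2.0,0,1.4],
    [0,0,-2.0,0,1.4],
    [0,0,-2.0,0,1.4],
    [0,0,-1.5,0,1.4],
    [0,0,-0.7,0,1.4],
    [0,0,0,0,1.4],
  ],
)

```text
time_s: 19.6
position: [0.4484, 0.3741, 0.2192]
ee_rot: [-0.011, 0.634, 0.772, 0.026]
force: [-0.5, -0.3, -0.8]
finger_gap: 0.0156
```

```bash
python3 st.py .5722 -.127 .20; python3 look.py w10
```

```text
19.6 [0.4484 0.3741 0.2192] F [-0.5 -0.3 -0.8] T [-0.07 -0.03  0.02] gap 0.0156
tz [ 0.0162  0.0544 -0.9984] x az 101.2 y az 11.2
d cm tool [-51.59   2.4   -0.62]
radial 0.0446 tang 0.0351 j [0.615 0.185 1.282 0.035 1.63  0.422]
19.65 [0.4483 0.374  0.2185] [-0.0111  0.6345  0.7724  0.0258] [ 0.6  0.2 -1.3] [0.62 0.19 1.28 0.04 1.63 0.42]
```

View pics/w10.png

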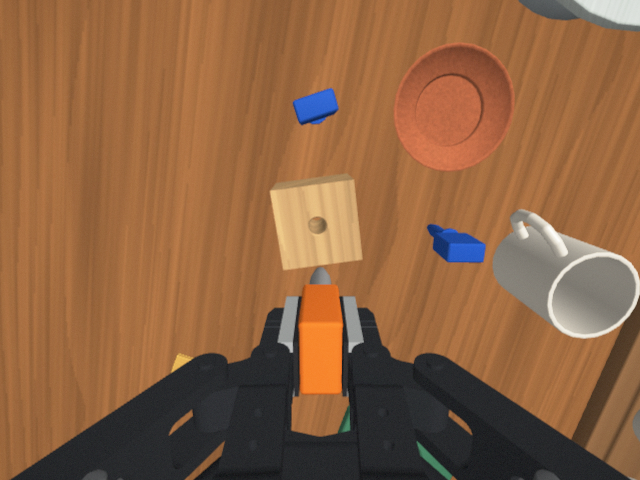

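```bash
python3 - <<'E'
from ms import *
M("w9",[("ctr",240,396,.102),("a",188,307,.102),("b",293,307,.102),("c",290,486,.102),("d",188,486,.102)],2.5,225,200)
M("w10",[("tip",320,267,.1565),("hole",317,225,.06)],1,0,0)
import cv2
t=cv2.imread('pics/w10.png')
cv2.imwrite('pics/w10c.png',cv2.resize(t[250:300,290:350],None,fx=8,fy=8,interpolation=cv2.INTER_CUBIC))
E
```

```text
ctr [0.4497 0.3796 0.102 ]
a [0.4399 0.392  0.102 ]
b [0.4542 0.3947 0.102 ]
c [0.4599 0.3661 0.102 ]
d [0.4451 0.3634 0.102 ]
tip [0.45   0.375  0.1565]
hole [0.4492 0.3788 0.06  ]
```

View pics/w10c.png

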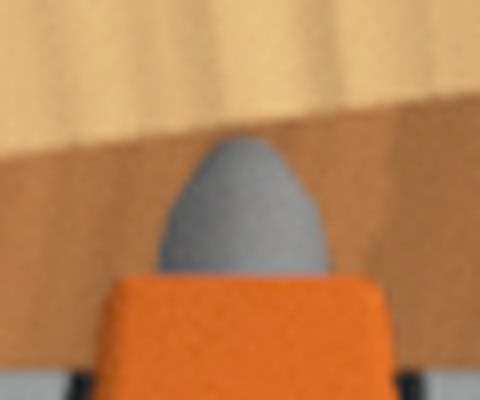

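Emit:
servo_tool(
  increments=[
    [-3.5,0.2,0,0,1.4],
    [-4.6,0.2,0,0,1.4],
    [-4.6,0.2,0,0,1.4],
    [-4.6,0.2,0,0,1.4],
    [-4.6,0.2,0,0,1.4],
    [-4.6,0.2,0,0,1.4],
    [-4.6,0.2,0,0,1.4],
    [-4.6,0.2,0,0,1.4],
    [-4.6,0.2,0,0,1.4],
    [-3.0,0.2,0,0,1.4],
  ],
)

```text
time_s: 20.65
position: [0.5509, -0.0584, 0.1858]
ee_rot: [-0.017, 0.631, 0.775, 0.02]
force: [-0.8, 1.1, -0.7]
finger_gap: 0.015
```

```bash
python3 st.py .570 -.127 .20
```

```text
20.65 [ 0.5509 -0.0584  0.1858] F [-0.8  1.1 -0.7] T [-0.04 -0.01  0.05] gap 0.015
tz [-5.000e-04  5.290e-02 -9.986e-01] x az 101.7 y az 11.7
d cm tool [-7.02  0.49 -1.78]
radial -0.0109 tang 0.0518 j [-0.199  0.157  1.38   0.052  1.616 -0.401]
```

Emit:
servo_tool(
  increments=[
    [-1.5,0.1,-1.0,0,1.4],
    [-2.0,0.15,-0.8,0,1.4],
    [-1.6,0.1,-0.2,0,1.4],
    [-0.8,0.05,0,0,1.4],
    [0,0,0,0,1.4],
    [0,0,0,0,1.4],
  ],
)

```text
time_s: 21.25
position: [0.565, -0.1224, 0.1955]
ee_rot: [-0.022, 0.634, 0.773, 0.018]
force: [-0.2, 0.1, -1.5]
finger_gap: 0.0154
```

```bash
python3 st.py .570 -.127 .18; python3 look.py w11
```

```text
21.25 [ 0.565  -0.1224  0.1955] F [-0.2  0.1 -1.5] T [-0.08 -0.01 -0.05] gap 0.0154
tz [-0.012   0.0558 -0.9984] x az 101.3 y az 11.3
d cm tool [-0.64  0.4   1.52]
radial -0.0281 tang 0.0498 j [-0.301  0.234  1.273  0.05   1.663 -0.495]
21.3 [ 0.5649 -0.1222  0.1955] [-0.0224  0.6334  0.7733  0.0177] [-0.  -0.3 -0.6] [-0.3   0.23  1.27  0.05  1.66 -0.5 ]
```

View pics/w11.png

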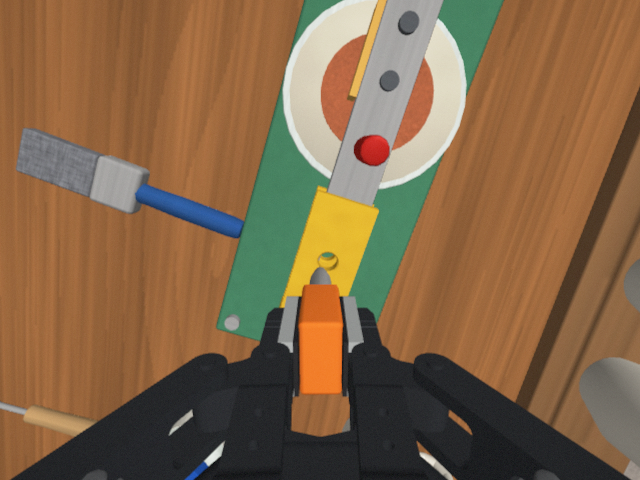

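```bash
python3 - <<'E'
import cv2
t=cv2.imread('pics/w11.png')
cv2.imwrite('pics/w11c.png',cv2.resize(t[235:295,290:365],None,fx=8,fy=8,interpolation=cv2.INTER_CUBIC))
E
```

```text
(no output)
```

View pics/w11c.png

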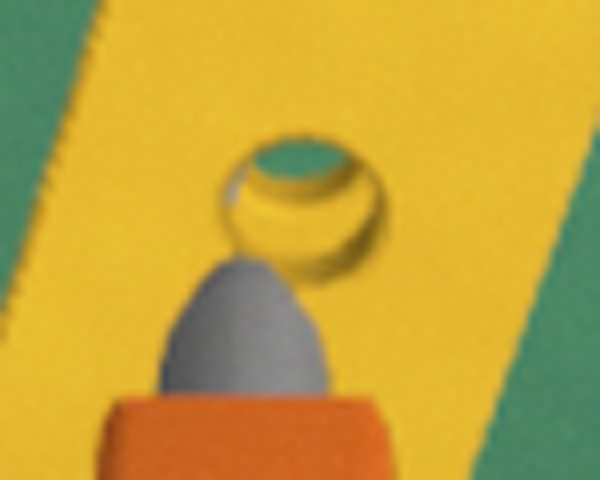

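```bash
python3 - <<'E'
from ms import *
M("w11",[("bore",304,210,.094),("tipedge",243,257,.1335)],8,290,235)
E
python3 st.py .570 -.127 .18
```

```text
bore [ 0.5717 -0.1289  0.094 ]
tipedge [ 0.5647 -0.121   0.1335]
21.3 [ 0.5649 -0.1222  0.1955] F [-0.  -0.3 -0.6] T [-0.07 -0.03  0.  ] gap 0.0153
tz [-0.0122  0.0558 -0.9984] x az 101.4 y az 11.4
d cm tool [-0.66  0.4   1.52]
radial -0.0282 tang 0.0497 j [-0.301  0.234  1.273  0.05   1.663 -0.495]
```

```bash
python3 st.py .5712 -.1267 .166
```

```text
21.3 [ 0.5649 -0.1222  0.1955] F [-0.  -0.3 -0.6] T [-0.07 -0.03  0.  ] gap 0.0153
tz [-0.0122  0.0558 -0.9984] x az 101.4 y az 11.4
d cm tool [-0.73  0.53  2.92]
radial -0.0282 tang 0.0497 j [-0.301  0.234  1.273  0.05   1.663 -0.495]
```

Emit:
servo_tool(
  increments=[
    [-0.2,0.15,0.8,0,1.4],
    [-0.2,0.15,0.8,0,1.4],
    [-0.15,0.1,0.6,0,1.4],
    [-0.1,0.05,0.3,0,1.4],
    [0,0,0,0,1.4],
    [0,0,0,0,1.4],
  ],
)

```text
time_s: 21.9
position: [0.5703, -0.124, 0.1668]
ee_rot: [-0.023, 0.632, 0.774, 0.017]
force: [0.4, -0.2, -1.1]
finger_gap: 0.0155
```

```bash
python3 st.py .5712 -.1267 .162; python3 look.py w12; python3 - <<'E'
import cv2
t=cv2.imread('pics/w12.png')
cv2.imwrite('pics/w12c.png',cv2.resize(t[235:295,290:365],None,fx=8,fy=8,interpolation=cv2.INTER_CUBIC))
E
```

```text
21.9 [ 0.5703 -0.124   0.1668] F [ 0.4 -0.2 -1.1] T [-0.05 -0.08  0.05] gap 0.0155
tz [-0.0142  0.0567 -0.9983] x az 101.5 y az 11.5
d cm tool [-0.31  0.03  0.46]
radial -0.0304 tang 0.05 j [-0.301  0.265  1.294  0.05   1.613 -0.502]
21.95 [ 0.5703 -0.124   0.1669] [-0.0234  0.6322  0.7743  0.0175] [-0.6  0.2 -1.7] [-0.3   0.27  1.29  0.05  1.61 -0.5 ]
```

View pics/w12c.png

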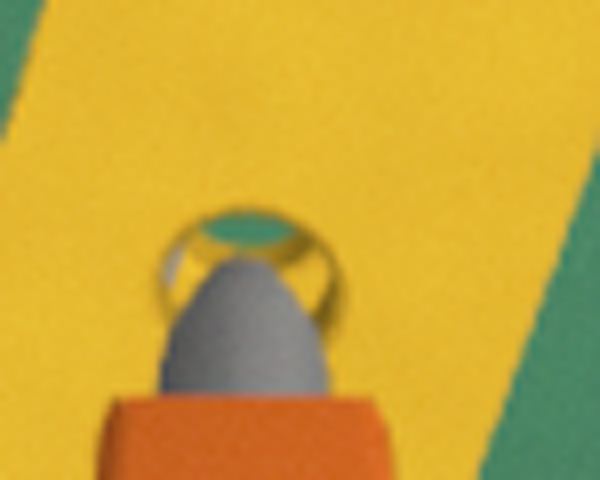

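```bash
python3 - <<'E'
from ms import *
M("w12",[("bore",252,289,.094),("tipedge",243,257,.1048),("t2",243,257,.094)],8,290,235)
E
python3 st.py .5714 -.1264 .150
```

```text
bore [ 0.5719 -0.1286  0.094 ]
tipedge [ 0.57   -0.1225  0.1048]
t2 [ 0.5706 -0.1261  0.094 ]
21.95 [ 0.5703 -0.124   0.1669] F [-0.6  0.2 -1.7] T [ 0.03 -0.   -0.  ] gap 0.0153
tz [-0.014   0.0567 -0.9983] x az 101.5 y az 11.5
d cm tool [-0.35  0.06  1.67]
radial -0.0302 tang 0.05 j [-0.301  0.265  1.294  0.05   1.613 -0.502]
```

Emit:
servo_tool(
  increments=[
    [-0.15,0.04,0.1,0,1.4],
    [-0.15,0.03,0.2,0,1.4],
    [-0.03,0,0.4,0,1.4],
    [-0.03,0,0.4,0,1.4],
    [-0.03,0,0.3,0,1.4],
  ],
)

```text
time_s: 22.45
position: [0.5722, -0.1275, 0.1529]
ee_rot: [-0.022, 0.632, 0.774, 0.018]
force: [-0.6, -0.3, -2.3]
finger_gap: 0.0157
```

```bash
python3 st.py .5715 -.1266 .145
```

```text
22.45 [ 0.5722 -0.1275  0.1529] F [-0.6 -0.3 -2.3] T [-0.06 -0.   -0.06] gap 0.0157
tz [-0.0116  0.0559 -0.9984] x az 101.5 y az 11.5
d cm tool [ 0.05 -0.06  0.8 ]
radial -0.0279 tang 0.0498 j [-0.306  0.279  1.305  0.05   1.585 -0.507]
```

Emit:
servo_tool(
  increments=[
    [0,-0.03,0.3,0,1.4],
    [0,-0.03,0.3,0,1.4],
    [-0.02,0,0.3,0,1.4],
  ],
)

```text
time_s: 22.75
position: [0.5713, -0.1272, 0.1428]
ee_rot: [-0.022, 0.632, 0.774, 0.018]
force: [0.2, -0.0, -1.1]
finger_gap: 0.0152
```

```bash
python3 st.py .5715 -.1266 .135
```

```text
22.75 [ 0.5713 -0.1272  0.1428] F [ 0.2 -0.  -1.1] T [-0.06  0.01 -0.  ] gap 0.0152
tz [-0.0122  0.0561 -0.9983] x az 101.5 y az 11.5
d cm tool [0.01 0.03 0.78]
radial -0.0286 tang 0.0498 j [-0.306  0.283  1.32   0.05   1.566 -0.508]
```

Emit:
servo_tool(
  increments=[
    [-0.01,0.0,0.25,0,1.4],
    [-0.01,0.0,0.25,0,1.4],
    [-0.01,0,0.25,0,1.4],
  ],
)

```text
time_s: 23.05
position: [0.5713, -0.127, 0.1345]
ee_rot: [-0.023, 0.632, 0.774, 0.018]
force: [-0.3, -0.4, -0.6]
finger_gap: 0.0157
```

```bash
python3 st.py .5715 -.1270 .125
```

```text
23.05 [ 0.5713 -0.127   0.1345] F [-0.3 -0.4 -0.6] T [-0.06 -0.12  0.  ] gap 0.0157
tz [-0.0123  0.0561 -0.9983] x az 101.5 y az 11.5
d cm tool [-0.06  0.02  0.95]
radial -0.0286 tang 0.0498 j [-0.306  0.289  1.33   0.05   1.551 -0.509]
```

Emit:
servo_tool(
  increments=[
    [-0.02,0.0,0.25,0,1.4],
    [-0.02,0.0,0.25,0,1.4],
    [-0.01,0,0.25,0,1.4],
  ],
)

```text
time_s: 23.35
position: [0.572, -0.1273, 0.1271]
ee_rot: [-0.021, 0.632, 0.774, 0.018]
force: [0.5, -0.5, -0.4]
finger_gap: 0.0151
```

Emit:
servo_tool(
  increments=[
    [-0.01,0.0,0.25,0,1.4],
    [-0.01,0.0,0.25,0,1.4],
  ],
)

```text
time_s: 23.55
position: [0.572, -0.1274, 0.1219]
ee_rot: [-0.021, 0.632, 0.774, 0.018]
force: [0.3, -0.2, 1.1]
finger_gap: 0.0154
```

```bash
python3 st.py .5715 -.1270 .115
```

```text
23.55 [ 0.572  -0.1274  0.1219] F [ 0.3 -0.2  1.1] T [-0.05 -0.02 -0.01] gap 0.0154
tz [-0.0097  0.0551 -0.9984] x az 101.5 y az 11.5
d cm tool [ 0.01 -0.05  0.69]
radial -0.0259 tang 0.0496 j [-0.306  0.299  1.344  0.05   1.524 -0.51 ]
```

Emit:
servo_tool(
  increments=[
    [0,0.0,0.25,0,1.4],
    [0,0.0,0.25,0,1.4],
    [-0.01,0,0.25,0,1.4],
  ],
)

```text
time_s: 23.85
position: [0.572, -0.1273, 0.1141]
ee_rot: [-0.021, 0.632, 0.774, 0.018]
force: [0.3, -1.2, 0.5]
finger_gap: 0.0155
```

Emit:
servo_tool(
  increments=[
    [-0.01,0,0.2,0,1.4],
    [-0.01,0,0.2,0,1.4],
  ],
)

```text
time_s: 24.05
position: [0.572, -0.1273, 0.1098]
ee_rot: [-0.021, 0.632, 0.774, 0.018]
force: [-0.9, 0.2, 0.1]
finger_gap: 0.0154
```

```bash
python3 st.py .5718 -.1272 .107
```

```text
24.05 [ 0.572  -0.1273  0.1098] F [-0.9  0.2  0.1] T [-0.15 -0.03  0.02] gap 0.0154
tz [-0.0094  0.0545 -0.9985] x az 101.5 y az 11.5
d cm tool [-0.   -0.02  0.28]
radial -0.0254 tang 0.0492 j [-0.306  0.308  1.358  0.049  1.501 -0.511]
```

Nearly seated and no contact force so far. I'll go down in small steps until the collar touches.

Emit:
servo_tool(
  increments=[
    [-0.01,0,0.12,0,1.4],
    [-0.01,0,0.12,0,1.4],
  ],
)

```text
time_s: 24.25
position: [0.572, -0.1273, 0.107]
ee_rot: [-0.021, 0.632, 0.774, 0.018]
force: [-0.2, 0.1, 0.4]
finger_gap: 0.015
```

Emit:
servo_tool(
  increments=[
    [0,0,0.1,0,1.4],
    [0,0,0.1,0,1.4],
  ],
)

```text
time_s: 24.45
position: [0.572, -0.1273, 0.1057]
ee_rot: [-0.021, 0.632, 0.774, 0.018]
force: [-4.1, -0.0, 9.4]
finger_gap: 0.0152
```

```bash
python3 st.py; python3 look.py w13
```

```text
24.45 [ 0.572  -0.1273  0.1057] F [-4.1 -0.   9.4] T [0.08 0.7  0.07] gap 0.0152
tz [-0.0093  0.0545 -0.9985] x az 101.5 y az 11.5
radial -0.0252 tang 0.0492 j [-0.305  0.312  1.362  0.049  1.493 -0.511]
24.5 [ 0.572  -0.1273  0.1057] [-0.0208  0.6323  0.7742  0.0182] [-1.8  0.2  5.3] [-0.31  0.31  1.36  0.05  1.49 -0.51]
```

View pics/w13.png

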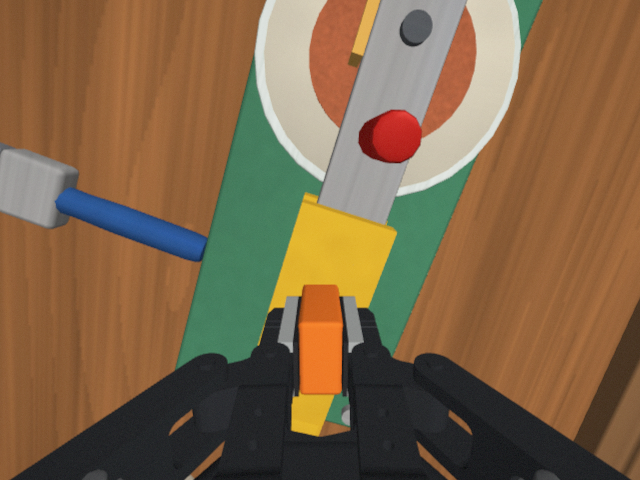

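Emit:
servo_tool(
  increments=[
    [0,0,0,0,2.0],
    [0,0,0,0,3.0],
    [0,0,0,0,4.0],
    [0,0,0,0,4.0],
  ],
)

```text
time_s: 24.9
position: [0.5719, -0.1269, 0.1053]
ee_rot: [-0.021, 0.632, 0.774, 0.018]
force: [-0.8, -0.4, 0.2]
finger_gap: 0.0401
```

```bash
python3 st.py; python3 look.py w14
```

```text
24.9 [ 0.5719 -0.1269  0.1053] F [-0.8 -0.4  0.2] T [-0.04  0.01  0.  ] gap 0.0401
tz [-0.0098  0.0552 -0.9984] x az 101.5 y az 11.5
radial -0.0259 tang 0.0497 j [-0.305  0.312  1.362  0.05   1.493 -0.511]
24.95 [ 0.5719 -0.1268  0.1053] [-0.0213  0.6322  0.7743  0.0183] [ 0.2  0.2 -0.3] [-0.31  0.31  1.36  0.05  1.49 -0.51]
```

View pics/w14.png

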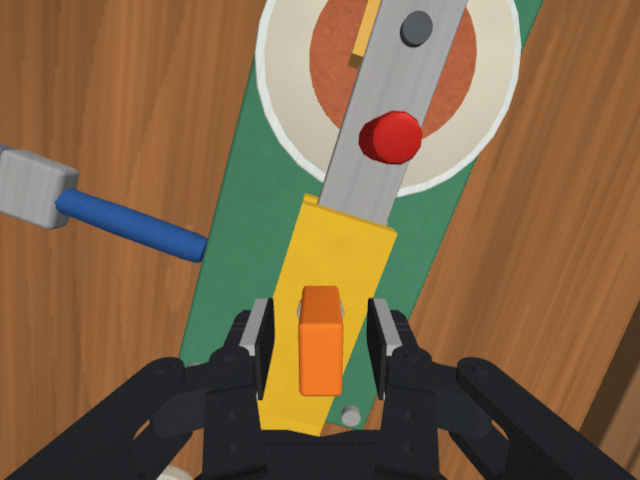

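Released with the collar on the yoke and the fingers clear on both sides. Retreating upward now.

Emit:
servo_tool(
  increments=[
    [0,0,-0.5,0,4.0],
    [0,0,-1.5,0,4.0],
    [0,0,-2.5,0,4.0],
    [0,0,-3.0,0,4.0],
    [0,0,-3.0,0,4.0],
    [0,0,-2.0,0,4.0],
    [0,0,-0.5,0,4.0],
    [0,0,0,0,4.0],
  ],
)

```text
time_s: 25.75
position: [0.573, -0.1345, 0.2468]
ee_rot: [-0.019, 0.632, 0.774, 0.019]
force: [-0.2, 0.4, -0.7]
finger_gap: 0.04
```

```bash
python3 st.py; python3 look.py w15; python3 look.py s15 scene; python3 - <<'E'
import cv2,numpy as np
s=cv2.imread('pics/s15.png');w=cv2.imread('pics/w15.png')
a=cv2.resize(s[200:300,225:325],(400,400),interpolation=cv2.INTER_CUBIC)
b=cv2.resize(w[120:400,180:460],(400,400),interpolation=cv2.INTER_CUBIC)
cv2.imwrite('pics/f15.png',np.hstack([a,b]))
E
```

```text
25.75 [ 0.573  -0.1345  0.2468] F [-0.2  0.4 -0.7] T [-0.01 -0.    0.01] gap 0.04
tz [-0.006   0.0539 -0.9985] x az 101.5 y az 11.5
radial -0.0225 tang 0.0494 j [-0.317  0.245  1.158  0.05   1.761 -0.509]
25.8 [ 0.5729 -0.1345  0.2463] [-0.0197  0.6322  0.7743  0.0189] [-0.6  0.5  0.5] [-0.32  0.25  1.16  0.05  1.76 -0.51]
25.85 [ 0.5727 -0.1343  0.2451] [-0.0205  0.6322  0.7743  0.0185] [-0.1  0.  -0.4] [-0.32  0.25  1.16  0.05  1.76 -0.51]
```

View pics/f15.png

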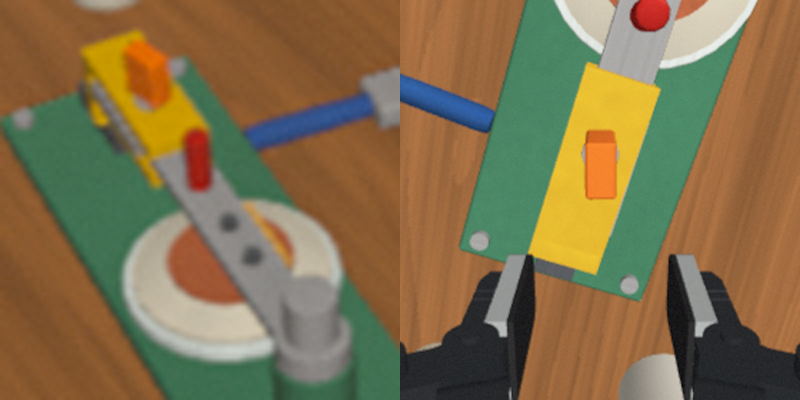

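View pics/s15.png

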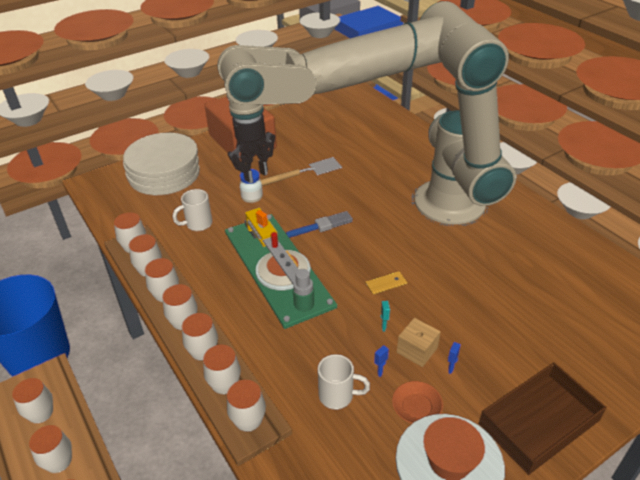

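```bash
python3 - <<'E'
from rig import bot
print(bot.job_done())
E
```

```text
the job is handed in; nothing more can be done
None
```

The jigger is set up as asked, and I handed the job in at about 26 s of the 72 s allowed; no verdict is reported.

- **Arm:** I swung it by the red post into the yoke until it stopped moving. The force rose from about 7 N (hinge friction) to about 17 N there. The yoke had been clamped roughly 14–16 mm towards the hinge.
- **Pin:** I took the orange-headed pin from its block and lined its tip up with the bore through the wrist camera. It went down in steps of 1–4 mm with readings staying under about 3 N. The collar touched at a peak reading of about 10 N, with the tool at 105.7 mm against the 106 mm expected. I then let go and backed off.

**Last checks:** The final scene and wrist pictures show the collar on the yoke, the arm between the ears, the fingers clear of everything and the block empty. The other things on the bench look to be where they started. I judged that by eye, without measuring.

**What disagreed:**
- The top camera read about 5–6 mm off the other two in y, so I relied on the wrist camera.
- The tool drifted up to about 4° from vertical during moves. I spent several seconds bringing that down, and the pin itself looked close to upright when it went in.

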